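# Test a small cheese for ripeness and put it where it belongs

## Robot

A 7-joint arm with a two-finger parallel gripper is mounted at the origin on a cart in front of the work surface, level with it; the furniture and walls round the work are solid. World frame = base frame: x ahead of the robot, y to its left, z up, the work surface at z = 0. Lengths are in mm, angles in rad, forces in N, time in s.
With the tool pointing down it reaches from about 400 to 850 mm from the base axis. Payload 6.9 kg.
Tool frame: the origin (TCP) lies at the very end of the fingers, on their centre line; the grasp point (between the pads) lies behind it (ctrl.grip_depth is the z of the grasp point in the tool frame, in mm); z points along the fingers, y is the line along which they close (so a half turn about z gives the same grasp; the last joint's range is limited). The gripper opens to 85 mm and grips with 20 to 120 N. Pads are 22 mm wide; open, the fingers measure 114 mm over their backs; the gripper's body (76 mm by 85 mm) begins 54 mm behind the grasp point. The pads swing forward as they close: fully open they stand 13 mm farther back than shut.
Start: joints at [-1.075, 0.507, -0.238, 1.5, 0.126, 1.149, -0.155], TCP at [238.097, 577.859, 231.275] pointing down, gripper open.
Joint ranges: [-3.08, 3.08], [-0.24, 2.05], [-1.43, 1.35], [0, 2.5], [-1.52, 4.66], [0.17, 1.96], [-2.89, 2.89]. Speed limits (rad/s): [2.39, 2.39, 3.14, 3.14, 3.14, 3.14, 3.14].

## Interface

Orientations are given as a unit quaternion [w, x, y, z].
In Python, from rig import ctrl gives the robot as it stands.
- The arm moves only by the tool apply_moves, never from a script. Its argument "plan" is a list that holds one entry, the list of rows, each a list of 7 numbers: the turn, a rotation vector about the tool's x, y, z in rad, then the shift along the tool's x, y, z in cm, then the closure, from 0 (fully open) to 1 (shut). A call has 1 to 5 rows; each row is the pose to reach, as a shift and turn from the pose commanded when the call began, along the tool's axes at that moment; what a row does not reach only later rows make up. A row lasts 1/8 s, in which the tool goes at most 62.5 mm and 10.7 degrees, less where a joint would pass 70% of its speed; a pose out of reach is approached as far as the arm can. A call with a gripper value outside its range is refused whole. The fingers move at their own pace and stop on an object; "newtons" is the grip in N (left out, the last holds). Time passes only in rows, so rows that repeat a pose let the fingers close. It gives the time, the measured TCP pose, the force, the opening and the grip force at its end, in the units of the state.
- ctrl.sense(): the state, without advancing time (a new reading comes with each control period).
- ctrl.camera(name): name is "scene" or "side" or "wrist"; returns the picture (384x512x3 uint8, red, green, blue); there is no depth.
- ctrl.calibration(name): a dict with "intrinsics" (3x3 intrinsics, pixels), "eye" and "rotation" of the camera in the world; the wrist camera has in their place "T_tool_cam" (4x4, takes a point from camera to tool coordinates, whose origin is the TCP and whose axes are the flange's). Camera axes: x right, y up, looking along -z (the intrinsics and any distortion apply to the point x, -y, -z); pixel columns grow to the right and rows downward; lengths in mm; the calibration is good to about 2 mm. A picture is of the moment at which its call begins: read the wrist's pose just before it. calibration takes no time and is no camera call.
- ctrl.close_job(): hands the job in; it is judged then, once.
Trained networks look in the newest picture that a camera, given by its name, has taken for a name from the list of things; names that differ only in an ending like _2 or _b are one class to them, and where a whole thing is asked for, a point or a joint stands for the part that bears it (a point fixed in the world has none). Each returns a list of dicts, best first, with "conf" (0 to 1); they miss things now and then, are a little off and sometimes report something else, mostly with a low value. They report only what shows in the picture. A call takes as long as a camera call. They do not tell look-alikes from the thing itself.
- ctrl.search_frame(camera, label): "box" ([left, top, right, bottom] in pixels, round what is visible of it).
The state is a dict: "time_s": time; "joint_positions": joint angles; "joint_velocities": joint speeds; "joint_efforts": joint torques, N m; "eef_pos": TCP position; "tool_rot": TCP orientation; "wrist_force": force on the tool from outside, world axes, zero at the start; "torque": the same for the moment, N m; "width": finger opening in mm; "grip_force": force on a finger pad.
Only numpy, scipy, OpenCV 4.12 (cv2) and the standard library are available. Lean on these libraries where they do the work, as an engineer would, in place of code of your own. Each camera call takes 0.05 s, during which the arm holds its last target. There are 200 camera calls.

## Task

Find out whether the small cheese is ripe: take the firmness tester from its stand, press it straight down on the middle of the cheese until its foot sits flush on the rind, hold it there for a second with about 12 N (under 8 N is too little, over 25 N crushes the cheese), and put it back upright in its stand, letting nothing but the cheese push its pin. If the needle stopped short of the half-way mark the cheese is ripe: set it upright in the middle of the white plate; if it went past, set it upright in the wooden tray. Leave the other things where they are.

Things in the scene. Friction and masses are not known exactly. Their poses are not given: they have to be found in the camera images.
- tester: Firmness tester, loose, 0.26 kg, upright in its stand: dark steel barrel 38 mm in diameter, flat rubber foot 44 mm wide and 6 mm thick below, white dial on top, 78 mm high. Origin: centre of the foot's underside; z up the barrel. A steel pin 8 mm thick sticks out 10 mm below the foot and is pushed up into it by what it is pressed on. Grip the barrel about 50 mm above the foot.
- tester_pin (a joint): How far the pin is pushed up into the tester now, m: 0 out, 0.010 fully in (flush with the foot). Spring of 450 N/m, returns by itself.
- tester_needle (a joint): Angle of the dial's black needle, rad: the deepest the pin has been pushed in; it stays there. 0 at the start (pointing to tester +y), clockwise from above, 1.571 at the half-way mark (the broadest tick, at tester +x; pin 5 mm in), 3.14 pin fully in. With the foot flush a cheese gives between about 0.8 (very ripe) and 2.6 (very firm).
- stand: Dark wooden block 80 x 80 x 24 mm, fixed, with a round recess 51 mm in diameter and 10 mm deep in its top, in which the tester's foot rests (14 mm above the worktop), and a 19 mm bore below it for the pin. Origin: centre of its underside, on the worktop; the bore is on its z axis.
- cheese: Small white cheese, loose, about 0.2 kg: upright cylinder 56 mm in diameter, 40 to 52 mm high (it differs and must be felt). Origin: centre of its underside. The middle of its top, a disc 24 mm across, gives under the pin, which must land wholly on it and meets at most 5 N there; the ring round it is rigid rind at the same height, on which the tester's foot comes to rest.
- plate: White plate, loose, 200 mm in diameter, 22 mm high at the rim; its flat middle, about 95 mm across, is 8 mm above the worktop. Origin: centre of its underside.
- tray: Shallow wooden tray, fixed, 130 x 130 mm, 18 mm high, walls 7 mm thick, inner floor 7 mm above the worktop. Origin: centre of its underside; x and y along its sides.
- pepper_mill: Turned wooden pepper mill, 127 mm high, 46 mm wide; bystander. Origin: centre of its underside.
- salt_shaker: Glass salt shaker with steel cap, 80 mm high, 42 mm wide; bystander. Origin: centre of its underside.
- small_cup: Small cup, 64 mm wide, 36 mm high; bystander. Origin: centre of its underside.
There are look-alikes about, which are no part of the job. There is more than one size of the tray; the job needs the larger.

How it is judged (in metres and radians):
On the way, in this order (a step that is already met when the one before it is completed fails the run):
1. the tester is pressed upright on the middle of the cheese with 8 to 25 N, so that its foot sits flush on the rind (horizontal distance between tester and cheese below 0.009 m and angle between the z axis of tester and the z axis of cheese, either way round below 0.08 rad and contact force between tester and cheese above 8 N), for 0.5 s.
2. the tester stands back in its stand (horizontal distance between tester and stand below 0.006 m and z of tester in the frame of stand between 0.012 and 0.0165 m and angle between tester's own z axis and vertical below 0.05 rad), for 0.2 s.
At the end, for the whole second after the job is handed in: The tester stands upright in its stand's recess (within 6 mm). The cheese stands upright, at rest: needle under half-way: on the plate's flat, within 30 mm of its middle; over: flat on the tray's floor, within 42 mm of its middle; within 0.15 rad of the mark either will do (all of step 2 and value of joint tester_needle above 0.3 rad and angle between cheese's own z axis and vertical below 0.1 rad and linear speed of each of cheese, tester below 0.01 m/s and ((value of joint tester_needle below 1.72 rad and horizontal distance between cheese and plate below 0.03 m and z of cheese in the frame of plate between 0.003 and 0.014 m) or (value of joint tester_needle above 1.42 rad and horizontal distance between cheese and tray below 0.042 m and z of cheese in the frame of tray between 0.003 and 0.012 m))); the robot touches nothing.
It fails at once if the tester presses the cheese with more than 25 N (contact force between tester and cheese above 25 N).
It fails at once if the pin is pushed in by more than 2 mm by something other than the cheese (value of joint tester_pin above 0.002 m and horizontal distance between tester and cheese above 0.03 m).
It fails at once if a bystander (pepper mill, salt shaker, cup) is shifted by more than 30 mm (distance of any of pepper_mill, salt_shaker, small_cup from where it was at the start of the episode above 0.03 m).
It also fails if it takes over 72 s, if anything falls off the work surface, if the arm or the gripper's body presses on something with over 40 N, if the wrist force passes 120 N, or if a joint passes its speed limit or range.

## Working session

There is one attempt and no reset: what is moved stays moved. The work goes in short steps, Python scripts to look and compute and a tool call to move; the robot and the scene stay as the last step left them, time stands still between calls to the robot, and variables do not carry over. Pictures are saved under pics/ and viewed, at most 10 in all, crops included, and the job is handed in when it is done.

Besides the shell and the picture viewer there is one more tool, called as name(argument=value, ...), one argument or row to a line, values as JSON. apply_moves: Moves the arm, as the interface text tells. Its arguments: {"type":"object","properties":{"plan":{"type":"array"},"newtons":{"type":"number"}},"required":["plan"]}

```bash
mkdir -p pics
cat > h.py <<'E'
import numpy as np, cv2
from rig import ctrl
from scipy.spatial.transform import Rotation as R
def q2R(q): return R.from_quat([q[1],q[2],q[3],q[0]]).as_matrix()
def cam(name):
    c=ctrl.calibration(name); K=np.array(c["intrinsics"])
    if "eye" in c: return K,np.array(c["eye"]),np.array(c["rotation"]),c
    s=ctrl.sense(); T=np.array(c["T_tool_cam"]); Rt=q2R(s["tool_rot"])
    return K,np.array(s["eef_pos"])+Rt@T[:3,3],Rt@T[:3,:3],c
def ray(name,u,v,z):
    K,e,Rc,c=cam(name); d=c.get("distortion")
    if d is not None:
        p=cv2.undistortPoints(np.array([[[u,v]]],float),K,np.array(d,float))[0,0]
    else: p=(np.linalg.inv(K)@[u,v,1])[:2]
    w=Rc@np.array([p[0],-p[1],-1]); return e+w*(z-e[2])/w[2]
def shot(name,f):
    im=ctrl.camera(name); cv2.imwrite(f,im[:,:,::-1]); return im
def to_tool(p):  # world displacement target -> tool-frame shift in cm
    s=ctrl.sense(); return q2R(s["tool_rot"]).T@(np.array(p)-np.array(s["eef_pos"]))/10
E
python3 - <<'E'
from h import *
print(ctrl.sense()); print(ctrl.grip_depth)
a=shot("scene","pics/a.png"); 
for n in ["scene","side","wrist"]: print(n,ctrl.calibration(n))
for l in ["tester","stand","cheese","plate","tray","pepper_mill","salt_shaker","small_cup"]:
    print(l,[(np.round(d["box"]).tolist(),round(d["conf"],2)) for d in ctrl.search_frame("scene",l)])
b=shot("side","pics/b.png")
for l in ["tester","stand","cheese","plate","tray"]:
    print(l,[(np.round(d["box"]).tolist(),round(d["conf"],2)) for d in ctrl.search_frame("side",l)])
E
```

```text
{'time_s': 0.0, 'joint_positions': array([-1.07452572,  0.50834216, -0.23753147,  1.50116543,  0.12569189,
        1.14892062, -0.15480477]), 'joint_velocities': array([-1.60083442e-03,  5.59454111e-04,  1.85191420e-03,  4.17810837e-05,
        9.45587437e-04, -1.69288071e-03,  5.19544723e-04]), 'joint_efforts': array([-6.29172337e-04, -6.20589280e+01, -2.18728490e+00, -2.49668562e+01,
        1.25901031e-02,  1.20385119e-02, -6.72403871e-06]), 'eef_pos': array([237.92995596, 577.36878146, 230.41598646]), 'tool_rot': array([-1.64838535e-04,  1.94135229e-01,  9.80974343e-01, -9.08227921e-04]), 'wrist_force': array([-0.39037948, -0.96610353,  0.12351491]), 'torque': array([-0.03013547,  0.02198927,  0.03361508]), 'grip_force': 0.0, 'width': 85.43666642103015}
-18.700000000000003
scene {'intrinsics': array([[431.30278361,   0.        , 255.09305499],
       [  0.        , 431.30278361, 193.74936689],
       [  0.        ,   0.        ,   1.        ]]), 'eye': array([-674.21081465, -671.68092791,  869.62955767]), 'rotation': array([ 0.7567968 ,  0.44226624, -0.24509055, -0.41423399])}
si
[... 819 characters left out ...]
    1.00000000e+00]])}
tester [([240.0, 191.0, 253.0, 216.0], 0.6)]
stand [([234.0, 205.0, 261.0, 223.0], 0.57)]
cheese [([284.0, 222.0, 298.0, 241.0], 0.56)]
plate [([316.0, 234.0, 380.0, 268.0], 0.64)]
tray [([187.0, 188.0, 220.0, 208.0], 0.75)]
pepper_mill [([299.0, 178.0, 310.0, 211.0], 0.79)]
salt_shaker [([244.0, 177.0, 259.0, 198.0], 0.62)]
small_cup [([320.0, 205.0, 332.0, 217.0], 0.78), ([320.0, 233.0, 381.0, 269.0], 0.58)]
tester [([235.0, 191.0, 248.0, 217.0], 0.72)]
stand [([221.0, 205.0, 257.0, 228.0], 0.56)]
cheese [([258.0, 242.0, 276.0, 264.0], 0.72)]
plate [([276.0, 271.0, 356.0, 329.0], 0.98)]
tray [([182.0, 174.0, 221.0, 199.0], 0.91), ([166.0, 148.0, 196.0, 166.0], 0.79)]
```

```bash
sed -i 's/np.array(c\["eye"\]),np.array(c\["rotation"\]),c/np.array(c["eye"]),q2R(c["rotation"]),c/' h.py
python3 - <<'E'
from h import *
b=cv2.imread("pics/b.png")[110:350,130:400]; cv2.imwrite("pics/b2.png",cv2.resize(b,None,fx=2.5,fy=2.5,interpolation=cv2.INTER_CUBIC))
S={"tester":(241.5,195,92),"cheese":(267,248,46),"plate":(316,298,15),"tray1":(201.5,186,9),"tray2":(181,157,9),"standc":(239,213,24)}
for k,v in S.items(): print(k,ray("side",*v).round(0))
S={"tester":(246.5,195,92),"cheese":(291,227,46),"plate":(348,249,15),"tray":(203.5,197,9),"mill":(304.5,209,0),"salt":(251.5,196,0),"cup":(326,207,36)}
for k,v in S.items(): print(k,ray("scene",*v).round(0))
E
```

```text
tester [488.  81.  92.]
cheese [ 450. -126.   46.]
plate [ 472. -328.   15.]
tray1 [455. 302.   9.]
tray2 [477. 520.   9.]
standc [479.  83.  24.]
tester [474.  92.  92.]
cheese [ 438. -115.   46.]
plate [ 467. -314.   15.]
tray [489. 310.   9.]
mill [640. -68.   0.]
salt [614. 160.   0.]
cup [ 643. -154.   36.]
```

View pics/b2.png

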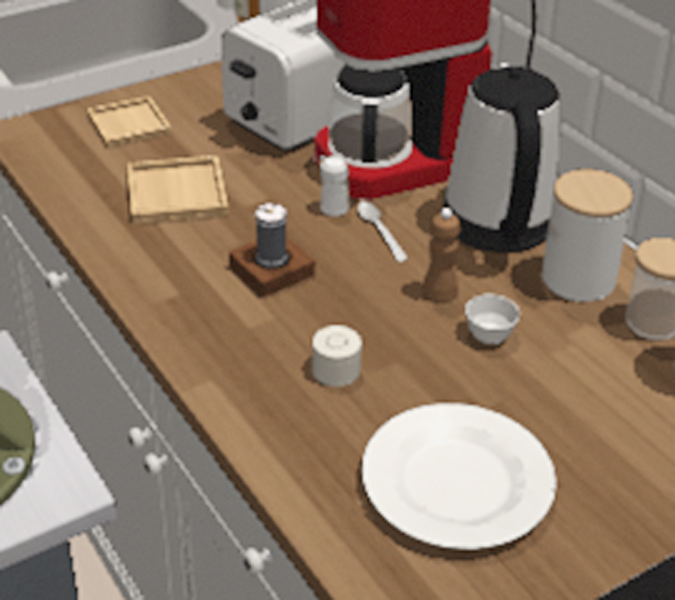

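The side view shows the tester in its stand at crop (270,240), the cheese at (337,355), the plate at (460,475), the larger tray at (177,187) and the smaller one at (128,120). I'll go above the tester.

Run:
```python
from h import *
print(to_tool([480,86,200]).round(2))
```

```text
[-41.1  -36.27   3.13]
```

apply_moves(
  plan=[
    [[0,0,-0.18,-5,-4.4,0.5,0],[0,0,-0.36,-10,-8.8,1,0],[0,0,-0.391,-14.5,-12.8,1.5,0],[0,0,-0.391,-19,-16.8,2,0],[0,0,-0.391,-23,-20.3,2.4,0]],
  ],
)

```text
time_s: 1.38
eef_pos: [374.3, 300.4, 207.4]
tool_rot: [0.0, 0.0, 1.0, 0.0]
wrist_force: [0.9, 1.1, -0.1]
width: 85.3
grip_force: 0.0
```

Run:
```python
from h import *
s=ctrl.sense(); print(s["time_s"],s["eef_pos"],s["tool_rot"]);print(to_tool([480,86,200]).round(2))
```

```text
1.375 [374.33080009 300.42648862 207.38131175] [3.60970387e-04 2.54623996e-04 9.99999899e-01 7.99085108e-05]
[-10.58 -21.44   0.74]
```

apply_moves(
  plan=[
    [[0,0,0,-2.6,-5.3,0.2,0],[0,0,0,-5.2,-10.6,0.4,0],[0,0,0,-7.9,-16,0.6,0],[0,0,0,-10.6,-21.4,0.7,0],[0,0,0,-10.6,-21.4,0.7,0]],
  ],
)

```text
time_s: 2.0
eef_pos: [481.3, 83.2, 200.1]
tool_rot: [0.0, 0.004, 1.0, -0.001]
wrist_force: [-0.2, 0.1, -0.1]
width: 85.3
grip_force: 0.0
```

Run:
```python
from h import *
s=ctrl.sense(); print(s["time_s"],s["eef_pos"],s["wrist_force"])
im=shot("wrist","pics/w1.png")
for l in ["tester","stand"]:
    for d in ctrl.search_frame("wrist",l):
        b=d["box"]; u,v=(b[0]+b[2])/2,(b[1]+b[3])/2
        print(l,np.round(b),round(d["conf"],2), ray("wrist",u,v,92 if l=="tester" else 24).round(1))
```

```text
2.0 [481.25260142  83.19096884 200.12426418] [-0.15771421  0.12846763 -0.09603848]
tester [247. 146. 288. 204.] 0.63 [470.7  98.4  92. ]
stand [224. 120. 305. 201.] 0.65 [474.5  98.6  24. ]
```

View pics/w1.png

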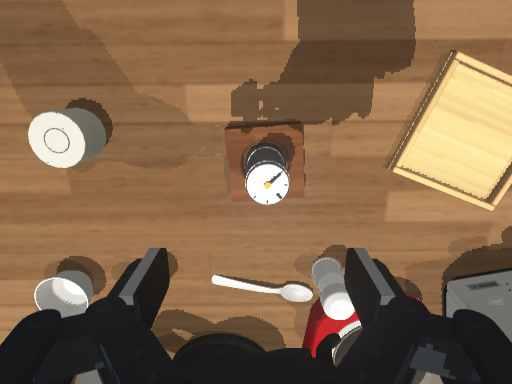

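Wrist view: dial at (268,183), stand centred at (265,160), cheese top at (57,138), large tray at (460,130) rotated, salt at (333,290), cup at (65,290).

Run:
```python
from h import *
im=cv2.imread("pics/w1.png"); g=cv2.cvtColor(im,cv2.COLOR_BGR2GRAY)
m=(g[155:212,240:296]>185).astype(np.uint8)
# dial ellipse
c,_=cv2.findContours(m,cv2.RETR_EXTERNAL,cv2.CHAIN_APPROX_NONE); c=max(c,key=cv2.contourArea); e=cv2.fitEllipse(cv2.convexHull(c)); print("dial",e)
u,v=e[0][0]+240,e[0][1]+155; print(ray("wrist",u,v,92).round(1))
# stand by corners of top
print("stand corners",[ray("wrist",*p,24).round(0)[:2].tolist() for p in [(225,124),(304,124),(305,200),(230,201)]])
x,y=57,138
m=(g[100:175,20:90]>205).astype(np.uint8); c,_=cv2.findContours(m,cv2.RETR_EXTERNAL,cv2.CHAIN_APPROX_NONE); c=max(c,key=cv2.contourArea); e=cv2.fitEllipse(cv2.convexHull(c)); print("cheese",e)
for z in (40,46,52): print(z,ray("wrist",e[0][0]+20,e[0][1]+100,z).round(1), e[1])
print("salt",ray("wrist",342,305,80),"mill/cup",ray("wrist",63,295,36))
print("tray",[ray("wrist",*p,18).round(0)[:2].tolist() for p in [(456,52),(390,167),(493,208)]])
crop=im[155:215,235:300]; cv2.imwrite("pics/dial.png",cv2.resize(crop,None,fx=8,fy=8,interpolation=cv2.INTER_CUBIC))
```

```text
dial ((27.2539119720459, 28.97576904296875), (40.060699462890625, 41.879493713378906), 84.35987091064453)
[478.6  99.3  92. ]
stand corners [[437.0, 58.0], [437.0, 139.0], [520.0, 144.0], [521.0, 61.0]]
cheese ((36.09181594848633, 39.636070251464844), (49.58320617675781, 61.30156326293945), 132.6388702392578)
40 [ 449.8 -106.8   40. ] (49.58320617675781, 61.30156326293945)
46 [ 448.8 -102.9   46. ] (49.58320617675781, 61.30156326293945)
52 [447.7 -99.   52. ] (49.58320617675781, 61.30156326293945)
salt [613.95653712 178.4581682   80.        ] mill/cup [ 635.89585443 -139.73090961   36.        ]
tray [[368.0, 283.0], [483.0, 235.0], [532.0, 359.0]]
```

View pics/dial.png

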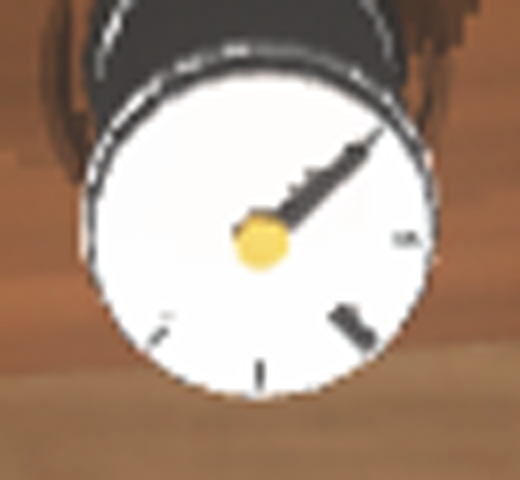

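The needle is at zero, pointing to (370,140), and the broad tick is at (350,325). Dial and stand agree at about (478.7, 100).

apply_moves(
  plan=[
    [[0,0,0,0.25,1.66,0,0],[0,0,0,0.25,1.66,4,0],[0,0,0,0.25,1.66,9,0],[0,0,0,0.25,1.66,14,0],[0,0,0,0.25,1.66,14,0]],
  ],
  newtons=80,
)

```text
time_s: 2.78
eef_pos: [474.1, 107.1, 57.9]
tool_rot: [-0.003, -0.002, 1.0, -0.0]
wrist_force: [0.3, -0.5, 0.5]
width: 85.2
grip_force: 0.0
```

Run:
```python
from h import *
s=ctrl.sense(); print(s["time_s"],s["eef_pos"],s["tool_rot"],s["wrist_force"],ctrl.grip_depth)
im=shot("wrist","pics/w2.png")
```

```text
2.775 [474.06525491 107.10454288  57.92392828] [-3.36530235e-03 -1.93824804e-03  9.99992398e-01 -3.50425407e-04] [ 0.25397647 -0.53698877  0.45790167] -18.700000000000003
```

View pics/w2.png

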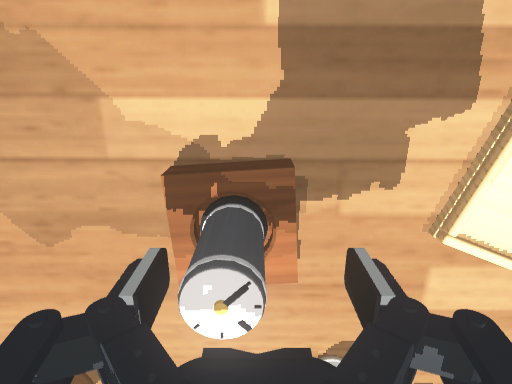

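Run:
```python
from h import *
s=ctrl.sense(); print(s["time_s"],s["eef_pos"],s["tool_rot"],s["joint_velocities"].round(3))
print(ray("wrist",222,303,92), [ray("wrist",*p,24).round(0)[:2].tolist() for p in [(163,174),(294,166),(297,281)]])
```

```text
2.825 [475.68123987 107.11405566  59.9365139 ] [-1.57145980e-03 -1.67122351e-03  9.99997369e-01 -1.16995803e-05] [ 0.015 -0.051  0.001 -0.036 -0.004  0.017  0.009]
[483.38846747  92.69169583  92.        ] [[445.0, 51.0], [440.0, 130.0], [521.0, 135.0]]
```

apply_moves(
  plan=[
    [[0,0,0,0,0,0,0]],
  ],
)

```text
time_s: 2.95
eef_pos: [478.0, 106.6, 62.2]
tool_rot: [0.001, -0.001, 1.0, 0.0]
wrist_force: [0.6, 0.6, 1.3]
width: 85.2
grip_force: 0.0
```

```bash
cat > dial.py <<'E'
from h import *
def dial(f,box):
    s=ctrl.sense(); K=cam("wrist")
    im=shot("wrist",f); im=im[:,:,::-1]; g=cv2.cvtColor(np.ascontiguousarray(im),cv2.COLOR_BGR2GRAY)
    x0,y0,x1,y1=box
    m=(g[y0:y1,x0:x1]>170).astype(np.uint8); m=cv2.morphologyEx(m,cv2.MORPH_OPEN,np.ones((5,5)))
    c,_=cv2.findContours(m,cv2.RETR_EXTERNAL,cv2.CHAIN_APPROX_NONE); c=max(c,key=cv2.contourArea); e=cv2.fitEllipse(cv2.convexHull(c))
    return s,(e[0][0]+x0,e[0][1]+y0),e
E
python3 - <<'E'
from dial import *
s,p,e=dial("pics/w3.png",(170,240,290,345)); print(s["eef_pos"],s["joint_velocities"].round(3),p,e); s=ctrl.sense(); print(s["eef_pos"],ray("wrist",*p,92))
print(to_tool([*ray("wrist",*p,92)[:2],45]))
E
```

```text
[477.97726968 106.55543276  62.15921453] [ 0.011 -0.013  0.005 -0.001  0.004 -0.008  0.002] (229.19402313232422, 317.2339630126953) ((59.19402313232422, 77.23396301269531), (121.3676528930664, 133.14842224121094), 100.47547912597656)
[478.15339169 106.20449495  62.30701687] [495.38959743  94.37803678  92.        ]
[-1.71657515 -1.18599997  1.7354023 ]
```

```bash
cat > dial.py <<'E'
from h import *
def white(f,guess):
    im=cv2.imread(f); h=cv2.cvtColor(im,cv2.COLOR_BGR2HSV)
    m=((h[...,1]<40)&(h[...,2]>150)).astype(np.uint8); m=cv2.morphologyEx(m,cv2.MORPH_CLOSE,np.ones((5,5)))
    m=cv2.morphologyEx(m,cv2.MORPH_OPEN,np.ones((5,5)))
    n,l,st,ce=cv2.connectedComponentsWithStats(m)
    i=min(range(1,n),key=lambda i:np.hypot(*(ce[i]-guess))+(st[i,4]<300)*1e4)
    c,_=cv2.findContours((l==i).astype(np.uint8),cv2.RETR_EXTERNAL,cv2.CHAIN_APPROX_NONE)
    return cv2.fitEllipse(cv2.convexHull(max(c,key=cv2.contourArea)))
E
python3 - <<'E'
from dial import *
for f in ("pics/w2.png","pics/w3.png"): 
    e=white(f,(222,300)); print(e)
w=ray("wrist",*e[0],92); print(w,to_tool([*w[:2],45])); print(ctrl.sense()["eef_pos"])
E
```

```text
((220.08482360839844, 301.9491882324219), (71.6512680053711, 90.22301483154297), 102.71939086914062)
((222.57196044921875, 288.4192199707031), (70.6623764038086, 88.39806365966797), 100.70573425292969)
[479.91388042  91.93249874  92.        ] [-0.16876726 -1.42899314  1.72994697]
[478.15339169 106.20449495  62.30701687]
```

apply_moves(
  plan=[
    [[0,0,0,-0.17,-0.7,0,0],[0,0,0,-0.17,-1.43,0.3,0],[0,0,0,-0.17,-1.43,1.0,0],[0,0,0,-0.17,-1.43,1.7,0],[0,0,0,-0.17,-1.43,1.7,0]],
  ],
)

```text
time_s: 3.62
eef_pos: [478.1, 90.9, 42.5]
tool_rot: [-0.001, -0.0, 1.0, -0.0]
wrist_force: [-0.6, -1.2, 0.5]
width: 85.1
grip_force: 0.0
```

Run:
```python
from dial import *
shot("wrist","pics/w4.png")
s=ctrl.sense(); print(s["time_s"],s["eef_pos"],s["joint_velocities"].round(3))
e=white("pics/w4.png",(256,330)); print(e)
w=ray("wrist",*e[0],92); print(w,to_tool([*w[:2],45]))
```

```text
3.675 [478.31381852  91.05168943  42.77698924] [-0.003 -0.01   0.    -0.008  0.002  0.004  0.003]
((258.9469299316406, 319.2882995605469), (71.05789947509766, 104.25611877441406), 90.25598907470703)
[479.271602   92.4580058  92.       ] [-0.09561377  0.14054882 -0.22242426]
```

apply_moves(
  plan=[
    [[0,0,0,-0.1,0.12,-0.2,0],[0,0,0,-0.1,0.12,-0.2,0],[0,0,0,-0.1,0.12,-0.2,1],[0,0,0,-0.1,0.12,-0.2,1],[0,0,0,-0.1,0.12,-0.2,1]],
  ],
  newtons=80,
)

```text
time_s: 4.3
eef_pos: [479.7, 92.1, 45.6]
tool_rot: [0.0, -0.0, 1.0, 0.0]
wrist_force: [-2.8, -0.1, 4.4]
width: 36.3
grip_force: 79.2
```

apply_moves(
  plan=[
    [[0,0,0,0,0,0,1],[0,0,0,0,0,0,1],[0,0,0,0,0,0,1]],
  ],
)

```text
time_s: 4.68
eef_pos: [479.7, 92.1, 45.6]
tool_rot: [0.0, -0.0, 1.0, 0.0]
wrist_force: [-0.8, 0.2, 5.5]
width: 36.6
grip_force: 79.5
```

apply_moves(
  plan=[
    [[0,0,0,0,0,-2,1],[0,0,0,0,0,-6,1],[0,0,0,-1,-3,-10.5,1],[0,0,0,-2,-8,-11,1],[0,0,0,-2.5,-13,-11,1]],
  ],
)

```text
time_s: 5.3
eef_pos: [505.3, -39.2, 156.0]
tool_rot: [0.001, -0.001, 1.0, -0.0]
wrist_force: [0.3, -1.2, -3.5]
width: 36.4
grip_force: 80.5
```

apply_moves(
  plan=[
    [[0,0,0,-0.5,-4,0,1],[0,0,0,-0.5,-7.5,0,1],[0,0,0,-0.5,-7.5,0,1],[0,0,0,-0.5,-7.5,0,1],[0,0,0,-0.5,-7.5,0,1]],
  ],
)

```text
time_s: 5.92
eef_pos: [509.6, -111.5, 155.2]
tool_rot: [-0.0, -0.001, 1.0, 0.0]
wrist_force: [0.3, -0.2, -2.2]
width: 36.5
grip_force: 80.7
```

Run:
```python
from dial import *
shot("wrist","pics/w5.png")
s=ctrl.sense(); print(s["time_s"],s["eef_pos"],s["joint_velocities"].round(3),s["wrist_force"])
for d in ctrl.search_frame("wrist","cheese"): print(d)
```

```text
5.975 [ 509.72521252 -111.57911992  155.25169028] [ 0.001 -0.001  0.005 -0.004  0.001  0.001  0.001] [ 0.58146239 -0.12140777 -2.46438415]
{'box': [224.7, 78.6, 292.8, 147.4], 'conf': 0.78}
```

View pics/w5.png

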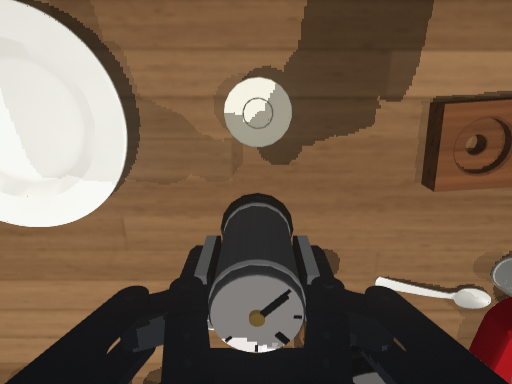

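Wrist view: cheese top at (258,112) with its soft disc, tester upright in the fingers with the needle still at zero, and the empty recess at (482,143).

Run:
```python
from dial import *
for z in (40,46,52): print(z,ray("wrist",258.3,112,z).round(1),"dia",np.linalg.norm(ray("wrist",225,112,z)-ray("wrist",292,112,z)).round(1))
print("stand",ray("wrist",482,144,24).round(1))
c=ray("wrist",258.3,112,46); print(to_tool([c[0],c[1],115]))
```

```text
40 [ 449.8 -109.8   40. ] dia 54.5
46 [ 449.3 -109.9   46. ] dia 53.3
52 [ 448.7 -109.9   52. ] dia 52.0
stand [478.8  90.3  24. ]
[6.04701762 0.20039933 4.02752469]
```

apply_moves(
  plan=[
    [[0,0,0,3,0.1,1,1],[0,0,0,6,0.18,3,1],[0,0,0,6,0.18,5,1],[0,0,0,6,0.18,5.5,1],[0,0,0,6,0.18,5.5,1]],
  ],
)

```text
time_s: 6.65
eef_pos: [450.3, -110.8, 100.4]
tool_rot: [0.0, -0.001, 1.0, 0.0]
wrist_force: [0.2, 0.8, -2.2]
width: 36.4
grip_force: 80.6
```

apply_moves(
  plan=[
    [[0,0,0,0,0,0,1],[0,0,0,0,0,0.2,1],[0,0,0,0,0,0.4,1],[0,0,0,0,0,0.4,1]],
  ],
)

```text
time_s: 7.15
eef_pos: [449.6, -111.1, 96.2]
tool_rot: [-0.0, -0.0, 1.0, 0.0]
wrist_force: [1.0, -0.1, -2.4]
width: 36.4
grip_force: 80.6
```

apply_moves(
  plan=[
    [[0,0,0,0,0.1,0.2,1],[0,0,0,0,0.1,0.4,1],[0,0,0,0,0.1,0.6,1],[0,0,0,0,0.1,0.8,1],[0,0,0,0,0.1,1.0,1]],
  ],
)

```text
time_s: 7.78
eef_pos: [449.7, -110.1, 86.1]
tool_rot: [-0.0, -0.0, 1.0, -0.0]
wrist_force: [-0.7, -0.2, -2.2]
width: 36.7
grip_force: 80.6
```

apply_moves(
  plan=[
    [[0,0,0,0,0,0.15,1],[0,0,0,0,0,0.3,1],[0,0,0,0,0,0.45,1],[0,0,0,0,0,0.6,1],[0,0,0,0,0,0.6,1]],
  ],
)

```text
time_s: 8.4
eef_pos: [449.7, -110.1, 80.3]
tool_rot: [-0.0, -0.0, 1.0, -0.0]
wrist_force: [-0.0, 0.1, -1.2]
width: 36.2
grip_force: 80.6
```

apply_moves(
  plan=[
    [[0,0,0,0,0,0.1,1],[0,0,0,0,0,0.2,1],[0,0,0,0,0,0.3,1],[0,0,0,0,0,0.4,1],[0,0,0,0,0,0.4,1]],
  ],
)

```text
time_s: 9.02
eef_pos: [449.8, -110.1, 76.7]
tool_rot: [0.0, -0.0, 1.0, -0.0]
wrist_force: [-1.7, -0.1, 5.3]
width: 36.8
grip_force: 81.1
```

apply_moves(
  plan=[
    [[0,0,0,0,0,0.03,1],[0,0,0,0,0,0.03,1]],
  ],
)

```text
time_s: 9.28
eef_pos: [449.9, -110.2, 76.6]
tool_rot: [0.0, -0.0, 1.0, -0.0]
wrist_force: [-2.2, 0.2, 8.9]
width: 36.6
grip_force: 81.1
```

apply_moves(
  plan=[
    [[0,0,0,0,0,0.01,1],[0,0,0,0,0,0.01,1],[0,0,0,0,0,0.01,1],[0,0,0,0,0,0.01,1],[0,0,0,0,0,0.01,1]],
  ],
)

```text
time_s: 9.9
eef_pos: [449.9, -110.2, 76.6]
tool_rot: [0.0, -0.0, 1.0, -0.0]
wrist_force: [-2.6, 0.6, 8.8]
width: 36.5
grip_force: 81.0
```

apply_moves(
  plan=[
    [[0,0,0,0,0,0,1],[0,0,0,0,0,0,1],[0,0,0,0,0,0,1],[0,0,0,0,0,0,1]],
  ],
)

```text
time_s: 10.4
eef_pos: [449.9, -110.2, 76.6]
tool_rot: [0.0, -0.0, 1.0, -0.0]
wrist_force: [-2.2, 0.2, 9.4]
width: 36.4
grip_force: 81.0
```

apply_moves(
  plan=[
    [[0,0,0,0,0,-1.5,1],[0,0,0,0,0,-4.5,1],[0,0,0,-1,4,-5,1],[0,0,0,-2,9,-5,1],[0,0,0,-2.98,14,-5,1]],
  ],
)

```text
time_s: 11.02
eef_pos: [479.7, 31.0, 125.9]
tool_rot: [0.0, 0.0, 1.0, -0.0]
wrist_force: [1.0, -0.1, -1.8]
width: 36.4
grip_force: 80.7
```

apply_moves(
  plan=[
    [[0,0,0,0,4,0,1],[0,0,0,0,6.23,0,1],[0,0,0,0,6.23,0,1],[0,0,0,0,6.23,0,1],[0,0,0,0,6.23,0,1]],
  ],
)

```text
time_s: 11.65
eef_pos: [479.4, 90.8, 125.8]
tool_rot: [-0.0, 0.001, 1.0, -0.0]
wrist_force: [0.2, -0.6, -1.8]
width: 36.7
grip_force: 80.8
```

Run:
```python
from dial import *
im=shot("wrist","pics/w6.png")[:,:,::-1]
s=ctrl.sense(); print(s["time_s"],s["eef_pos"],s["tool_rot"],s["joint_velocities"].round(3),s["wrist_force"])
print(to_tool([479.7,92.1,45.6]))
cv2.imwrite("pics/d6.png",cv2.resize(im[190:370,180:340],None,fx=3.3,fy=3.3,interpolation=cv2.INTER_CUBIC))
```

```text
11.7 [479.51758847  90.92006589 125.85100637] [-5.06425555e-05  8.61862380e-04  9.99999596e-01 -2.51279836e-04] [-0.002 -0.    -0.004 -0.002 -0.001  0.    -0.002] [-0.79777606 -0.83412737 -2.31078065]
[-0.01884708  0.12205845  8.02503844]
```

View pics/d6.png

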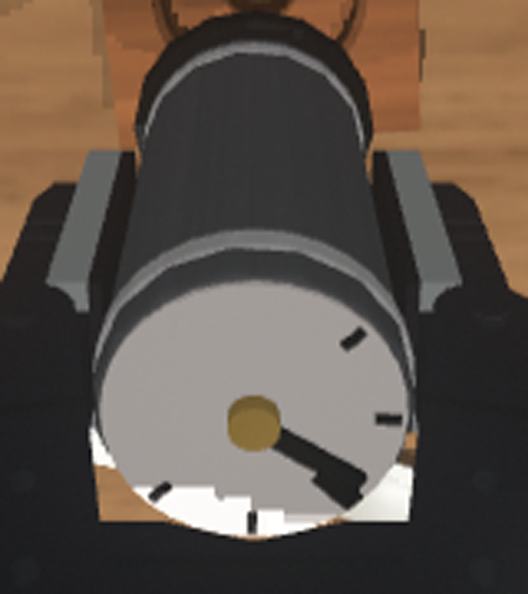

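Run:
```python
from dial import *
z=ctrl.sense()["eef_pos"][2]-31.6+78
P=lambda x,y: ray("wrist",180+x/3.3,190+y/3.3,z)[:2]
c=P(253,422)
for n,p in dict(start=(353,338),q45=(388,419),broad=(345,492),q135=(252,522),end=(160,490),needle_tip=(365,478),needle_mid=(310,453)).items():
    d=P(*p)-c; print(n,np.hypot(*d).round(1),np.degrees(np.arctan2(d[0],d[1])).round(1))
```

```text
start 16.2 -45.9
q45 15.7 -1.5
broad 15.1 43.3
q135 14.9 90.6
end 15.0 138.1
needle_tip 15.7 31.8
needle_mid 8.1 34.0
```

apply_moves(
  plan=[
    [[0,0,0,0,0.12,0,1],[0,0,0,0,0.12,2.5,1],[0,0,0,0,0.12,5,1],[0,0,0,0,0.12,6.5,1],[0,0,0,0,0.12,6.5,1]],
  ],
)

```text
time_s: 12.32
eef_pos: [478.8, 93.0, 60.0]
tool_rot: [-0.001, 0.0, 1.0, -0.0]
wrist_force: [-0.2, -0.1, -2.0]
width: 36.5
grip_force: 80.7
```

The needle reads about 1.38 rad, short of half-way, so the cheese is ripe and goes on the plate.

apply_moves(
  plan=[
    [[0,0,0,0,0,0,1],[0,0,0,0,0,0.4,1],[0,0,0,0,0,0.8,1],[0,0,0,0,0,0.8,1]],
  ],
)

```text
time_s: 12.82
eef_pos: [479.3, 93.3, 52.7]
tool_rot: [-0.0, -0.0, 1.0, -0.0]
wrist_force: [0.7, -0.1, -3.1]
width: 36.3
grip_force: 80.7
```

apply_moves(
  plan=[
    [[0,0,0,0,-0.12,0.1,1],[0,0,0,0,-0.12,0.3,1],[0,0,0,0,-0.12,0.5,1],[0,0,0,0,-0.12,0.65,1],[0,0,0,0,-0.12,0.65,1]],
  ],
)

```text
time_s: 13.45
eef_pos: [479.3, 92.2, 46.2]
tool_rot: [-0.0, -0.0, 1.0, -0.0]
wrist_force: [-0.3, 0.1, -1.9]
width: 36.6
grip_force: 80.7
```

apply_moves(
  plan=[
    [[0,0,0,0,0,0.07,1],[0,0,0,0,0,0.1,1],[0,0,0,0,0,0.1,1]],
  ],
)

```text
time_s: 13.82
eef_pos: [479.5, 92.2, 45.6]
tool_rot: [0.0, -0.0, 1.0, -0.0]
wrist_force: [-1.1, -0.4, 2.6]
width: 36.8
grip_force: 80.7
```

apply_moves(
  plan=[
    [[0,0,0,0,0,0,0.35],[0,0,0,0,0,0,0.1],[0,0,0,0,0,0,0],[0,0,0,0,0,0,0],[0,0,0,0,0,-1,0]],
  ],
)

```text
time_s: 14.45
eef_pos: [479.0, 92.1, 55.2]
tool_rot: [-0.001, -0.0, 1.0, -0.0]
wrist_force: [0.6, -0.3, -0.3]
width: 85.7
grip_force: 0.0
```

apply_moves(
  plan=[
    [[0,0,0,0,0,-3,0],[0,0,0,0,0,-8,0],[0,0,0,0,0,-12,0],[0,0,0,0,-4,-12,0],[0,0,0,0,-4,-12,0]],
  ],
)

```text
time_s: 15.08
eef_pos: [479.5, 49.1, 176.5]
tool_rot: [0.001, 0.002, 1.0, -0.001]
wrist_force: [0.1, 0.7, -0.4]
width: 85.5
grip_force: 0.0
```

Run:
```python
from dial import *
shot("wrist","pics/w7.png")
s=ctrl.sense(); print(s["time_s"],s["eef_pos"],s["joint_velocities"].round(3),s["wrist_force"],s["width"])
for l in("tester","cheese","stand"): print(l,ctrl.search_frame("wrist",l))
```

```text
15.125 [479.40881651  50.84296423 176.14691501] [-0.027  0.016 -0.027 -0.003 -0.006 -0.007 -0.01 ] [-0.04070627  1.55229373 -0.34673908] 85.41786817048977
tester [{'box': [279.2, 150.0, 334.4, 218.3], 'conf': 0.59}]
cheese [{'box': [47.4, 114.2, 131.3, 179.3], 'conf': 0.89}]
stand [{'box': [259.5, 122.7, 342.2, 211.3], 'conf': 0.78}]
```

View pics/w7.png

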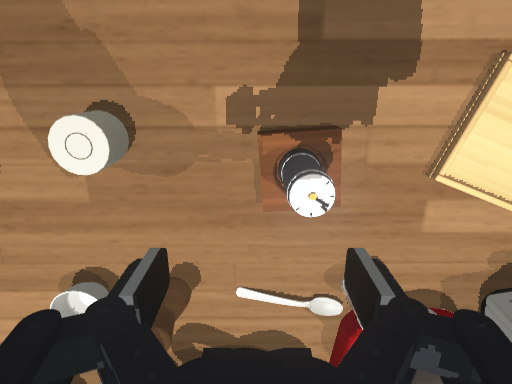

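Tester stands in its recess with dial at (312,197). The cheese is at (78,146), unmoved.

Run:
```python
from dial import *
print("cheese",ray("wrist",78,146,45)); print("dial",ray("wrist",*white("pics/w7.png",(312,196))[0],92))
print(to_tool([449.6,-110,110]))
```

```text
cheese [ 450.46265031 -105.67875003   45.        ]
dial [478.93489313  95.96661907  92.        ]
[  2.98805146 -16.297292     6.54146212]
```

apply_moves(
  plan=[
    [[0,0,0,1,-5,0,0],[0,0,0,2,-10,0,0],[0,0,0,3,-16,2,0],[0,0,0,3,-16,4,0],[0,0,0,3,-16,4,0]],
  ],
)

```text
time_s: 15.9
eef_pos: [448.6, -107.3, 134.3]
tool_rot: [-0.002, -0.0, 1.0, 0.001]
wrist_force: [0.1, 0.5, 1.0]
width: 85.5
grip_force: 0.0
```

apply_moves(
  plan=[
    [[0,0,0,0,0,0,0],[0,0,0,0,0,0,0]],
  ],
)

```text
time_s: 16.15
eef_pos: [450.3, -106.8, 136.1]
tool_rot: [0.001, -0.001, 1.0, 0.0]
wrist_force: [0.1, -0.5, -0.9]
width: 85.4
grip_force: 0.0
```

Run:
```python
from dial import *
shot("wrist","pics/w8.png")
s=ctrl.sense(); print(s["time_s"],s["eef_pos"],s["joint_velocities"].round(3))
d=ctrl.search_frame("wrist","cheese"); print(d,ctrl.search_frame("wrist","plate"))
b=d[0]["box"]; print("box c",ray("wrist",(b[0]+b[2])/2,(b[1]+b[3])/2,35)); print(to_tool([449.6,-110,13]))
```

```text
16.2 [ 450.12159829 -106.98328118  136.05043562] [ 0.003  0.003  0.003  0.006  0.001 -0.004 -0.001]
[{'box': [219.6, 150.9, 287.1, 224.5], 'conf': 0.85}] [{'box': [0.0, 79.6, 125.3, 289.8], 'conf': 0.94}]
box c [ 450.22935803 -109.43362441   35.        ]
[ 0.04005105 -0.26454207 12.2877254 ]
```

View pics/w8.png

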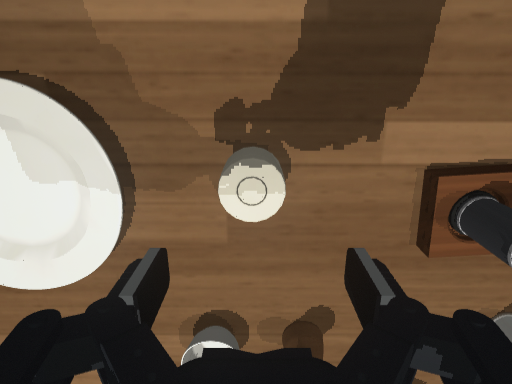

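Cheese is centred at (252,190) between the open fingers, about 3 mm to the left. The plate is on the left.

apply_moves(
  plan=[
    [[0,0,0,0,-0.27,3,0],[0,0,0,0,-0.27,7,0],[0,0,0,0,-0.27,10.5,0],[0,0,0,0,-0.27,12,0],[0,0,0,0,-0.27,12,0]],
  ],
)

```text
time_s: 16.92
eef_pos: [449.1, -110.2, 14.7]
tool_rot: [-0.001, -0.0, 1.0, 0.0]
wrist_force: [-0.2, 0.6, -0.1]
width: 85.7
grip_force: 0.0
```

apply_moves(
  plan=[
    [[0,0,0,0,0,0,0.2],[0,0,0,0,0,0,1],[0,0,0,0,0,0,1],[0,0,0,0,0,0,1],[0,0,0,0,0,0,1]],
  ],
  newtons=30,
)

```text
time_s: 17.55
eef_pos: [450.2, -110.8, 16.6]
tool_rot: [0.001, 0.0, 1.0, -0.0]
wrist_force: [-0.2, 0.5, 6.9]
width: 54.6
grip_force: 30.7
```

apply_moves(
  plan=[
    [[0,0,0,0,0,-3,1],[0,0,0,0,0,-8,1],[0,0,0,-1.5,-5,-11,1],[0,0,0,-3,-10,-12,1],[0,0,0,-5,-15,-13,1]],
  ],
)

```text
time_s: 18.18
eef_pos: [499.5, -262.1, 147.0]
tool_rot: [0.001, -0.0, 1.0, -0.0]
wrist_force: [1.3, -0.3, -2.7]
width: 54.4
grip_force: 33.7
```

apply_moves(
  plan=[
    [[0,0,0,-1,-4,0,1],[0,0,0,-2,-6,0,1],[0,0,0,-2,-6,0,1],[0,0,0,-2,-6,0,1]],
  ],
)

```text
time_s: 18.68
eef_pos: [519.1, -319.3, 145.4]
tool_rot: [-0.0, -0.0, 1.0, 0.0]
wrist_force: [0.1, 1.5, -2.2]
width: 54.3
grip_force: 33.6
```

Run:
```python
from dial import *
shot("wrist","pics/w9.png")
s=ctrl.sense(); print(s["time_s"],s["eef_pos"],s["joint_velocities"].round(3),s["wrist_force"],s["width"])
print(ctrl.search_frame("wrist","plate"))
```

```text
18.725 [ 519.22083816 -319.08544751  145.51369972] [-0.005 -0.004  0.001 -0.002 -0.    -0.001  0.002] [ 0.07718772 -0.21159404 -2.48785068] 54.515183089321354
[{'box': [131.2, 0.4, 366.1, 214.3], 'conf': 0.98}]
```

View pics/w9.png

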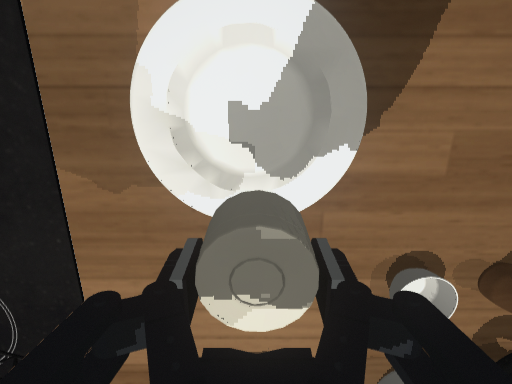

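Plate rim spans columns 131 to 367, with its bottom at row 220. The cheese is held level at the lower centre.

Run:
```python
from dial import *
im=cv2.imread("pics/w9.png"); h=cv2.cvtColor(im,cv2.COLOR_BGR2HSV)
m=((h[...,1]<45)&(h[...,2]>110)).astype(np.uint8)
pts=[]
for v in range(5,185,6):
    r=np.flatnonzero(m[v,100:400])+100
    pts+= [(r[0],v),(r[-1],v)]
W=np.array([ray("wrist",*p,21)[:2] for p in pts])
from scipy.optimize import least_squares
f=least_squares(lambda q:np.hypot(*(W-q[:2]).T)-q[2],[460,-320,100],loss="soft_l1"); print(f.x,np.abs(f.fun).max())
print(to_tool([f.x[0],f.x[1],60]))
```

```text
[ 462.66758206 -325.62949071   99.25286405] 0.7742361365547481
[ 5.66468901 -0.64871293  8.56038214]
```

apply_moves(
  plan=[
    [[0,0,0,3,-0.4,2,1],[0,0,0,5.66,-0.65,5,1],[0,0,0,5.66,-0.65,9,1],[0,0,0,5.66,-0.65,11.3,1],[0,0,0,5.66,-0.65,11.3,1]],
  ],
)

```text
time_s: 19.4
eef_pos: [462.0, -325.5, 31.3]
tool_rot: [-0.001, -0.001, 1.0, 0.001]
wrist_force: [-0.3, 0.1, -1.1]
width: 54.5
grip_force: 33.5
```

apply_moves(
  plan=[
    [[0,0,0,0,0,0,1],[0,0,0,0,0,0.2,1],[0,0,0,0,0,0.4,1],[0,0,0,0,0,0.5,1],[0,0,0,0,0,0.5,1]],
  ],
)

```text
time_s: 20.02
eef_pos: [462.9, -327.0, 27.4]
tool_rot: [-0.0, -0.0, 1.0, 0.0]
wrist_force: [-0.9, 0.5, -1.9]
width: 54.4
grip_force: 33.5
```

apply_moves(
  plan=[
    [[0,0,0,0,0,0.1,1],[0,0,0,0,0,0.2,1],[0,0,0,0,0,0.28,1],[0,0,0,0,0,0.28,1]],
  ],
)

```text
time_s: 20.52
eef_pos: [462.9, -327.1, 25.1]
tool_rot: [0.0, -0.0, 1.0, -0.0]
wrist_force: [-1.7, 0.1, 5.1]
width: 54.3
grip_force: 34.2
```

apply_moves(
  plan=[
    [[0,0,0,0,0,0,0.2],[0,0,0,0,0,0,0],[0,0,0,0,0,0,0],[0,0,0,0,0,0,0],[0,0,0,0,0,-1.5,0]],
  ],
)

```text
time_s: 21.15
eef_pos: [462.3, -326.6, 39.2]
tool_rot: [-0.001, -0.0, 1.0, 0.001]
wrist_force: [0.8, -0.2, -0.5]
width: 85.3
grip_force: 0.0
```

apply_moves(
  plan=[
    [[0,0,0,0,0,-3,0],[0,0,0,0,0,-8,0],[0,0,0,0,0,-14,0],[0,0,0,0,0,-14,0],[0,0,0,0,0,-14,0]],
  ],
)

```text
time_s: 21.78
eef_pos: [462.7, -327.0, 180.2]
tool_rot: [0.0, -0.0, 1.0, -0.0]
wrist_force: [-0.2, 1.1, -1.8]
width: 85.5
grip_force: 0.0
```

Run:
```python
from dial import *
im=shot("wrist","pics/w10.png")
s=ctrl.sense(); print(s["time_s"],s["eef_pos"],s["wrist_force"],s["width"])
b=shot("side","pics/s2.png")
w=cv2.resize(im[:,:,::-1],(400,300)); c=cv2.resize(b[140:340,180:400,::-1],(330,300)); cv2.imwrite("pics/fin.png",np.hstack([w,c]))
```

```text
21.825 [ 462.29552245 -326.7355356   179.23602071] [ 0.86539884 -0.04974669 -0.16873532] 85.1483885650858
```

View pics/fin.png

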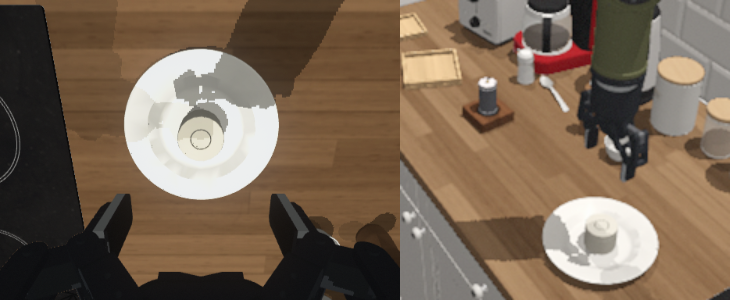

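The cheese stands upright in the middle of the plate (left half, about (200,135)), and the tester is upright in its stand (right half, (488,97)). The gripper is clear.

```bash
python3 -c "
from rig import ctrl
print(ctrl.close_job())"
```

```text
the job is handed in; nothing more can be done
None
```

The cheese is ripe: the needle stopped at about 1.38 rad, short of the half-way mark, so I set it upright in the middle of the white plate, put the tester back in its stand and handed the job in; no verdict was returned.

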